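Slide a pipe saddle into a strut rail

TASK

On this refrigeration bench, take the small U-shaped pipe saddle, enter its foot into the open end of the slotted strut rail and slide it along inside the rail until it butts against the dark stop block at the closed end, then let go of it. Leave the wide saddle and the stud fitting where they stand.

Things in the scene. Friction and masses are not known exactly. Their poses are not given: they have to be found in the camera images.
- saddle_block (a point): Small pipe saddle, loose, 0.15-0.3 kg, upright, 96 mm tall. Steel foot 44 x 34 mm, 10 thick; neck 20 x 12 up to 44 mm; grey block 44 x 20 from 44 to 76 mm; on it two 8 mm cheeks, 20 tall, 28 apart (a U). Point: centre of the block, 60 mm above the underside. x: along the 44 mm length (slides along it, either way round); y: across the 20 mm (flat sides to grip); z up.
- rail_mouth (a point): Rail: fixed aluminium C channel on the bench, slot up, mouth to the robot's right; 52 mm wide, 30 high. Inside 46 wide, 24 high; floor and lips 3 thick, slot 26 wide: a foot enters only at the open end. Point: middle of that mouth, on the inner floor. x: into the rail; z up. Dark stop (36 high) has its face at x = 220 mm: saddle home has its point at x = 198, y = 0, z = 60 mm.
- wide_block (a point): A bystander: the wide saddle, loose, with the same foot and height but a block 76 mm long and a 56 mm gap in its U. The point is the centre of its block, 60 mm above its underside; x along its length, z up.
- stud_mid (a point): A bystander: the stud fitting, loose, with the same foot, 96 mm tall, with a round upright stud 14 mm thick in place of a U. The point is on its axis, 60 mm above its underside; z up.
Things that resemble listed ones, but are neither listed nor needed, are in the scene too. What is shaped like the part that bears saddle_block but purple is not meant. Leave any orange look-alike of the part that bears rail_mouth alone.

How it is judged:
On the way:
1. the saddle's foot is inside the rail's open end (x of saddle_block in the frame of rail_mouth above 0.025 m and y of saddle_block in the frame of rail_mouth between -0.01 and 0.01 m and z of saddle_block in the frame of rail_mouth below 0.075 m and angle between saddle_block's own z axis and vertical below 0.17 rad), for 0.1 s.
At the end, for the whole second after the job is handed in: The small saddle stands in the rail, its foot inside the channel (block centre within 10 mm of the rail's centre line and less than 75 mm above the channel floor, tilted less than 10 degrees), within 12 mm of touching the stop, released and at rest (x of saddle_block in the frame of rail_mouth between 0.186 and 0.205 m and y of saddle_block in the frame of rail_mouth between -0.01 and 0.01 m and z of saddle_block in the frame of rail_mouth below 0.075 m and angle between saddle_block's own z axis and vertical below 0.17 rad and linear speed of saddle below 0.02 m/s).
It fails at once if the wide saddle is moved by more than 30 mm (distance of wide_block from where it was at the start of the episode above 0.03 m).
It fails at once if the stud fitting is moved by more than 30 mm (distance of stud_mid from where it was at the start of the episode above 0.03 m).
It also fails if it takes over 42 s, if anything falls off the work surface, if the arm or the gripper's body presses on something with over 40 N, if the wrist force passes 120 N, or if a joint passes its speed limit or range.

ROBOT

A 7-joint arm with a two-finger parallel gripper is mounted at the origin on the work surface. World frame = base frame: x ahead of the robot, y to its left, z up, the work surface at z = 0. Lengths are in m, angles in rad, forces in N, time in s.
With the tool pointing down it reaches from about 0.4 to 0.85 m from the base axis. Payload 6.9 kg.
Tool frame: the origin (TCP) lies midway between the tips of the shut fingers; the grasp point (between the pads) lies behind it (ctrl.pinch_z is the z of the grasp point in the tool frame, in m); z points along the fingers, y is the direction in which the jaws open and shut (so a half turn about z gives the same grasp; the last joint's range is limited). The gripper opens to 85 mm and grips with 20 to 120 N. Pads are 22 mm wide; open, the fingers measure 114 mm over their backs; the gripper's body (76 mm by 85 mm) begins 54 mm behind the grasp point. The pads swing forward as they close: fully open they stand 13 mm farther back than shut.
Start: joints at [-1.008, 0.507, -0.238, 1.5, 0.126, 1.149, -0.155], TCP at [0.276, 0.561, 0.231] pointing down, gripper open.
Joint ranges: [-3.08, 3.08], [-0.24, 2.05], [-1.43, 1.35], [0, 2.5], [-1.52, 4.66], [0.17, 1.96], [-2.89, 2.89]. Speed limits (rad/s): [2.39, 2.39, 3.14, 3.14, 3.14, 3.14, 3.14].

INTERFACE

Orientations are given as a unit quaternion [w, x, y, z].
In Python, from station import ctrl, get_state, vision, ticket, models gives the robot as it stands. Calls block until the motion is done:
- ctrl.movep(position, orientation): joint-space move of the TCP to a pose.
- ctrl.movel(position, frame=None, max_speed=0.15): straight line of the TCP; frame=None keeps the orientation; max_speed is the mean speed in m/s.
- ctrl.set_joints(angles): joint-space move.
- ctrl.ungrasp() and ctrl.close_gripper(force=None): open the fingers fully, or close them until they stop; force is the grip in N (None keeps the last).
- ctrl.pause(seconds).
- ctrl.ik(position, orientation): joint angles nearest the present ones, or None.
- get_state(): the state.
- vision.grab_frame(name): name is "scene" or "top"; returns (picture, depth): 480x640x3 uint8, blue, green, red; 480x640 float32, m along the optical axis (not along the pixel's ray), 0 where there is no reading.
- vision.camera_info(name): a dict with "mtx" (3x3 intrinsics, pixels), "dist_coeffs" ([k1, k2, p1, p2, k3] as OpenCV has them; the pictures are not rectified), "R" (3x3) and "t" (3): a world point X has camera coordinates R X + t. Camera axes: x right, y down, z forward; pixel columns grow to the right and rows downward; lengths in m; the calibration is good to about 2 mm. A picture is of the moment at which its call begins. camera_info takes no time and is no camera call.
A pose or a line that the arm cannot do raises ctrl.Unreachable and nothing moves.
- ticket.close_job(): hands the job in, once; it reports no verdict.
Trained networks look in the newest picture that a camera, given by its name, has taken for a name from the list of things; names that differ only in an ending like _2 or _b are one class to them, and where a whole thing is asked for, a point or a joint stands for the part that bears it (a point fixed in the world has none). Each returns a list of dicts, best first, with "p" (0 to 1); they miss things now and then, are a little off and sometimes report something else, mostly with a low value. They report only what shows in the picture. A call takes as long as a camera call. They do not tell look-alikes from the thing itself.
- models.recognise(camera, target): "point" ([column, row] in pixels, amid what is visible of it).
- models.masks_of(camera, target): "mask" (480x640 bool, what is visible of it) and "point" ([column, row] in pixels, amid what is visible of it).
The state is a dict: "time": time; "qpos": joint angles; "qd": joint speeds; "tau": joint torques, N m; "tcp_pos": TCP position; "eef_rot": TCP orientation; "contact_force": force on the tool from outside, world axes, zero at the start; "wrist_torque": the same for the moment, N m; "width": finger opening in m.
Only numpy, scipy, OpenCV 4.12 (cv2) and the standard library are available. Lean on these libraries where they do the work, as an engineer would, in place of code of your own. Each camera call takes 0.05 s, during which the arm holds its last target. There are 200 camera calls.

## Working session

There is one attempt and no reset: what is moved stays moved. The work goes in short steps, each a Python script; the robot and the scene stay as the last script left them, time stands still between calls to the robot, and variables do not carry over. Pictures are saved under pics/ and viewed, about 8 in all and at most 12, crops included, and the job is handed in when it is done.

```bash
mkdir -p pics; ls
python3 - <<'E'
from station import ctrl,get_state,vision,models
import cv2,numpy as np
for n in("scene","top"):
    im,d=vision.grab_frame(n); cv2.imwrite(f"pics/{n}0.png",im); np.save(f"pics/{n}0.npy",d)
    i=vision.camera_info(n); print(n,-i["R"].T@i["t"],np.round(i["R"],2).tolist(),np.round(i["mtx"],0).tolist())
    for t in("saddle_block","rail_mouth","wide_block","stud_mid"):
        print(t,[(np.round(r["point"]),round(r["p"],2)) for r in models.recognise(n,t)])
print(get_state()["time"],ctrl.pinch_z,get_state()["eef_rot"])
E
```

```text
pics
scene [ 0.7761659  -0.35013737  0.83146742] [[0.71, 0.7, 0.0], [0.59, -0.6, -0.54], [-0.38, 0.39, -0.84]] [[448.0, 0.0, 318.0], [0.0, 448.0, 233.0], [0.0, 0.0, 1.0]]
saddle_block [(array([348., 350.]), 0.91), (array([298., 366.]), 0.89), (array([239., 393.]), 0.21)]
rail_mouth [(array([338., 114.]), 0.92)]
wide_block [(array([241., 391.]), 0.57)]
stud_mid [(array([276., 288.]), 0.89)]
top [ 0.24661554 -0.00914369  0.96614019] [[0.01, -1.0, 0.02], [-0.98, -0.01, -0.19], [0.19, -0.02, -0.98]] [[450.0, 0.0, 314.0], [0.0, 450.0, 241.0], [0.0, 0.0, 1.0]]
saddle_block [(array([360., 147.]), 0.97), (array([397., 170.]), 0.85)]
rail_mouth [(array([140., 358.]), 0.88), (array([221., 185.]), 0.63)]
wide_block [(array([448., 185.]), 0.62)]
stud_mid [(array([361., 237.]), 0.89)]
0.5 -0.0187 [-3.24448040e-05  2.26911626e-01  9.73915351e-01 -4.92333315e-05]
```

View pics/scene0.png

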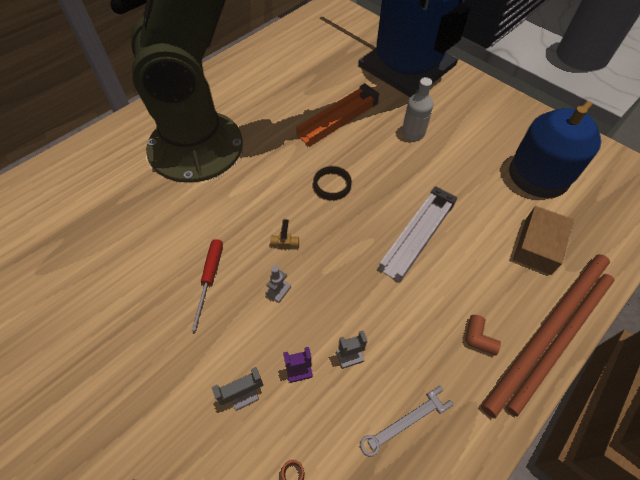

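View pics/top0.png

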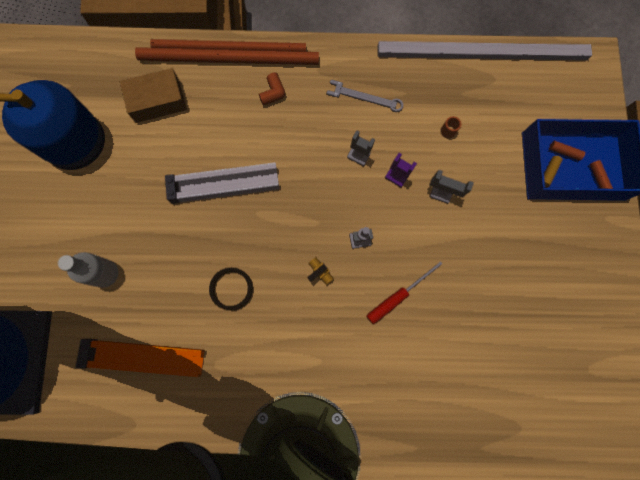

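The pictures show the grey small saddle at top (360,147) / scene (348,350). The purple look-alike is at top (400,170). The aluminium rail is at top (221,185), with its mouth on the right (~(279,178)) and the dark stop on the left (~(172,188)). The wide saddle is at (450,187) and the stud at (361,238). Next I measure with the masks and depth.

```bash
cat > h.py <<'E'
from station import ctrl,get_state,vision,models,ticket
import cv2,numpy as np
def cloud(n,d,mask):
    i=vision.camera_info(n); v,u=np.nonzero(mask&(d>0)); z=d[v,u]
    p=cv2.undistortPoints(np.c_[u,v].astype(np.float32)[:,None],np.array(i["mtx"]),np.array(i["dist_coeffs"]))[:,0]
    return (np.c_[p*z[:,None],z]-i["t"])@np.array(i["R"])
def look(n,t,uv,tol=30):
    d=vision.grab_frame(n)[1]
    r=[m for m in models.masks_of(n,t) if np.hypot(*(np.array(m["point"])-uv))<tol]
    return cloud(n,d,r[0]["mask"]) if r else np.zeros((0,3))
E
python3 - <<'E'
from h import *
np.set_printoptions(precision=4,suppress=True)
S={"saddle_block":((360,147),(348,350)),"rail_mouth":((221,185),(418,235)),"wide_block":((449,186),(240,391)),"stud_mid":((361,237),(276,286))}
for t,uvs in S.items():
    for n,uv in zip(("top","scene"),uvs):
        P=look(n,t,uv); 
        if not len(P): print(t,n,"none"); continue
        np.save(f"pics/{t}_{n}.npy",P)
        print(t,n,len(P),"z%",np.percentile(P[:,2],[1,25,50,75,99]))
        for a,b in((.048,.11),(.02,.045),(.023,.033)):
            Q=P[(P[:,2]>a)&(P[:,2]<b)]
            if len(Q)>8:
                c,s,ang=cv2.minAreaRect((Q[:,:2]*1000).astype(np.float32)); print("  ",a,b,len(Q),np.round(c,1),np.round(s,1),round(ang,1))
E
```

```text
saddle_block top none
saddle_block scene 738 z% [-0.0001  0.0106  0.0678  0.0768  0.0975]
   0.048 0.11 459 [ 638.6 -123.6] [44.4 20.8] 62.6
   0.02 0.045 21 [ 644.8 -123.2] [26.2  3. ] 53.7
   0.023 0.033 14 [ 642.8 -126.3] [18.8  0.8] 61.4
rail_mouth top 3042 z% [0.0014 0.0056 0.0271 0.0323 0.0416]
   0.02 0.045 1657 [562.7 176.9] [ 56.1 239.7] 9.6
   0.023 0.033 1031 [562.5 176.3] [ 55.7 238.7] 9.6
rail_mouth scene 2770 z% [-0.0012  0.0028  0.0239  0.0298  0.0392]
   0.02 0.045 1422 [563.9 176.3] [ 55.6 242.9] 8.5
   0.023 0.033 1198 [565.5 174. ] [ 55.6 237.9] 9.2
wide_block top 900 z% [0.     0.0131 0.069  0.0786 0.0996]
   0.048 0.11 598 [ 550.1 -307.4] [77.5 21.8] 69.6
   0.02 0.045 33 [ 546.  -304.6] [19.5  4.3] 62.8
   0.023 0.033 16 [ 545.7 -303.9] [18.8  3.4] 61.2
wide_block scene 1099 z% [0.004  0.0267 0.074  0.0768 0.0974]
   0.048 0.11 802 [ 552.9 -306.4] [74.3 21.2] 71.1
   0.02 0.045 26 [ 558.8 -309.6] [19.   3.9] 77.2
   0.023 0.033 19 [ 557.8 -309.4] [19.   1.9] 77.8
stud_mid top 355 z% [0.0055 0.0118 0.0528 0.0652 0.0992]
   0.048 0.11 199 [ 442.3 -125.3] [22.4 40. ] 6.7
stud_mid scene 529 z% [-0.0007  0.0092  0.0449  0.0626  0.0963]
   0.048 0.11 251 [ 445.3 -126.6] [23.3 38.3] 6.7
   0.02 0.045 25 [ 449.7 -130.8] [29.8  7.5] 82.8
   0.023 0.033 14 [ 449.8 -124.9] [ 1.4 19. ] 9.4
```

```bash
cat >> h.py <<'E'
from scipy.spatial.transform import Rotation as R
def quat(deg):  # tool down, tool x axis (= part length) along heading deg
    a=np.radians(deg-90); y=np.array([np.cos(a),np.sin(a),0]); z=np.array([0,0,-1.])
    return R.from_matrix(np.c_[np.cross(y,z),y,z]).as_quat(scalar_first=True)
E
python3 - <<'E'
from h import *
np.set_printoptions(precision=4,suppress=True)
print([(np.round(m["point"]),m["p"]) for m in models.masks_of("top","saddle_block")])
P=look("top","saddle_block",(360,147),30)
if len(P):
    Q=P[(P[:,2]>.048)&(P[:,2]<.11)]; print(cv2.minAreaRect((Q[:,:2]*1000).astype(np.float32)))
# rail: lip-top points of both cameras, in a frame along the rail
for n in("top","scene"):
    P=np.load(f"pics/rail_mouth_{n}.npy"); Q=P[(P[:,2]>.024)&(P[:,2]<.034)]
    for h in (98.5,99,99.5,100):
        a=np.radians(h); e=np.array([np.cos(a),np.sin(a)]); l=np.array([-e[1],e[0]])
        q=(Q[:,:2]-[.564,.176]); s,w=q@e,q@l; mid=np.abs(s)<.1
        A=[np.polyfit(s[m],w[m],1)*[1000,1000] for m in (mid&(w>.010),mid&(w<-.010))]
        print(n,h,"lips slope mrad, offset mm",np.array(A).ravel(),"w range",np.percentile(w[mid],[1,99])*1000,"s range",np.percentile(s,[0.3,99.7])*1000)
    S=P[(P[:,2]>.0335)]; print(" stop s",np.percentile((S[:,:2]-[.564,.176])@e,[2,50,98]))
for g in (62.6,242.6):
    for p,h in (((.637,-.124,.33),g),((.637,-.124,.043),g),((.586,.02,.06),g+36.8),((.55,.25,.05),g+36.8)): print(g,ctrl.ik(p,quat(h)))
E
```

```text
[(array([358., 148.]), 0.96), (array([397., 171.]), 0.58)]
((636.3062744140625, -122.87417602539062), (43.65128707885742, 21.13327407836914), 63.01957321166992)
top 98.5 lips slope mrad, offset mm [  7.6983  21.5084   7.3325 -17.8998] w range [-25.0361  27.9606] s range [-118.1336  113.6874]
top 99 lips slope mrad, offset mm [ -1.4046  21.4956  -0.8979 -17.8842] w range [-24.7983  27.6483] s range [-118.1763  113.9479]
top 99.5 lips slope mrad, offset mm [ -9.8114  21.5004  -9.5842 -17.8851] w range [-25.1409  27.9597] s range [-118.1281  114.1997]
top 100 lips slope mrad, offset mm [-18.4905  21.503  -17.6061 -17.9115] w range [-25.6338  28.4109] s range [-118.0445  114.4428]
 stop s [-0.1122  0.1     0.1189]
scene 98.5 lips slope mrad, offset mm [  2.6086  19.1024   0.5466 -20.348 ] w range [-27.0861  25.7298] s range [-120.2331  115.3063]
scene 99 lips slope mrad, offset mm [ -6.0492  19.1019  -7.8663 -20.3345] w range [-27.2382  25.849 ] s range [-120.1761  115.0712]
scene 99.5 lips slope mrad, offset mm [-14.7105  19.103  -16.775  -20.3354] w range [-27.286   26.1111] s range [-120.2673  114.8274]
scene 100 lips slope mrad, offset mm [-23.3554  19.1306 -25.7676 -20.3499] w range [-27.7185  26.7326] s range [-120.3238  114.5748]
 stop s [0.0653 0.1092 0.12  ]
62.6 [-0.1438  0.5379  0.5582  1.2556 -0.2779  1.4233 -0.0878]
62.6 [-0.0323  0.7502  0.3234  1.6512 -0.3096  0.7911 -0.0488]
62.6 [-0.1573  0.6337  0.1292  1.8142 -0.1185  0.7011  0.2018]
62.6 [-0.4706  0.6627  0.0056  1.7718 -0.0053  0.7071 -0.298 ]
242.6 [ 0.2966  0.4965 -0.255   1.2485  0.122   1.4113  2.7152]
242.6 [ 0.4268  0.7611 -0.4718  1.6445  0.4337  0.842   2.4371]
242.6 [ 0.3348  0.7069 -0.6736  1.8076  0.5788  0.8341  2.6814]
242.6 [-0.0496  0.7506 -0.703   1.766   0.6209  0.8601  2.2647]
```

Run:
```python
from h import *
np.set_printoptions(precision=4,suppress=True)
p=get_state()["tcp_pos"]; q=quat(62.8)
ctrl.movel([p[0],p[1],.34],max_speed=.25)
ctrl.movep([.6375,-.1235,.30],q); 
ctrl.movel([.6375,-.1235,.15],max_speed=.2)
print(get_state()["time"],get_state()["contact_force"])
for n in("scene","top"):
    im,d=vision.grab_frame(n); u,v=(348,350) if n=="scene" else (360,147)
    cv2.imwrite(f"pics/{n}1.png",cv2.resize(im[max(0,v-90):v+90,u-110:u+110],None,fx=2.5,fy=2.5))
print(get_state()["tcp_pos"],get_state()["qpos"])
```

```text
5.6667 [-0.5271 -0.2722 -0.1822]
[ 0.6384 -0.1238  0.1516] [-0.0961  0.6435  0.4368  1.5466 -0.3033  1.0164 -0.0508]
```

View pics/scene1.png

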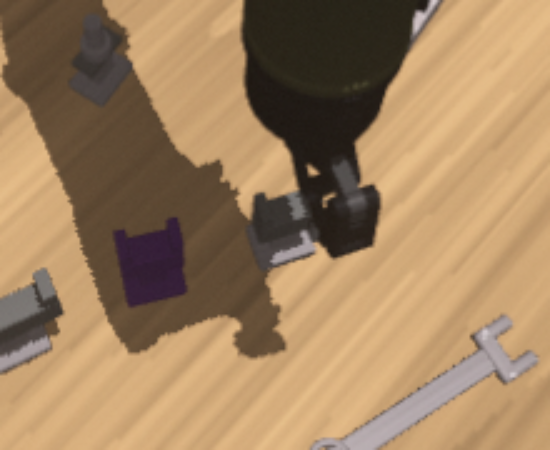

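The jaws stand above the grey saddle (crop (285,230)), with the purple one clear at (150,265). I'll descend, grip and lift a little.

Run:
```python
from h import *
np.set_printoptions(precision=4,suppress=True)
ctrl.movel([.637,-.1235,.043],max_speed=.12)
print(get_state()["contact_force"])
ctrl.close_gripper(force=60); s=get_state(); print(s["width"],s["time"],s["tcp_pos"],s["contact_force"])
ctrl.movel([.637,-.1235,.125],max_speed=.15)
s=get_state(); print(s["width"],s["time"],s["tcp_pos"],s["contact_force"])
# stage before the mouth, saddle aligned with rail
h=98.8; e=np.array([np.cos(np.radians(h)),np.sin(np.radians(h))]); M=np.array([.5814,.0583])
ctrl.movep([*(M-.06*e),.12],quat(h))
s=get_state(); print(s["width"],s["time"],s["tcp_pos"],s["eef_rot"],quat(h),s["contact_force"])
ctrl.movel([*(M-.05*e),.052],max_speed=.12)
s=get_state(); print(s["time"],s["tcp_pos"],M-.05*e,s["contact_force"])
for n in("scene","top"):
    im,d=vision.grab_frame(n); np.save(f"pics/{n}2.npy",d); u,v=(400,270) if n=="scene" else (285,175)
    cv2.imwrite(f"pics/{n}2.png",cv2.resize(im[v-70:v+70,u-90:u+90],None,fx=4,fy=4))
for n,uv in(("top",(285,175)),("scene",(385,290))):
    P=look(n,"saddle_block",uv,60); Q=P[(P[:,2]>.048)&(P[:,2]<.11)]; print(n,len(P),np.percentile(P[:,2],[1,5,95,99]) if len(P) else 0)
    if len(Q)>8: print(cv2.minAreaRect((Q[:,:2]*1000).astype(np.float32)))
```

```text
[ 0.8747  0.6867 -0.1777]
0.01909271115603535 7.4167 [ 0.6371 -0.1234  0.0431] [0.3415 0.1256 1.4367]
0.0189513773001545 8.1167 [ 0.6363 -0.1231  0.124 ] [ 0.4315  0.7956 -2.6102]
0.01886055550012591 8.7 [ 0.5898 -0.0002  0.1191] [-0.0007  0.6503  0.7597 -0.0006] [0.     0.6508 0.7593 0.    ] [ 1.283  -0.8136 -3.4126]
9.425 [0.5896 0.0081 0.0523] [0.589  0.0089] [-1.4392  0.0166 -2.2307]
top 106 [0.0156 0.0188 0.1021 0.1064]
((582.2201538085938, 8.569622039794922), (44.776084899902344, 12.966582298278809), 83.9577865600586)
scene 393 [0.0149 0.0172 0.1054 0.1067]
((593.5108032226562, 1.0865974426269531), (19.446393966674805, 32.522560119628906), 9.21435832977295)
```

View pics/scene2.png

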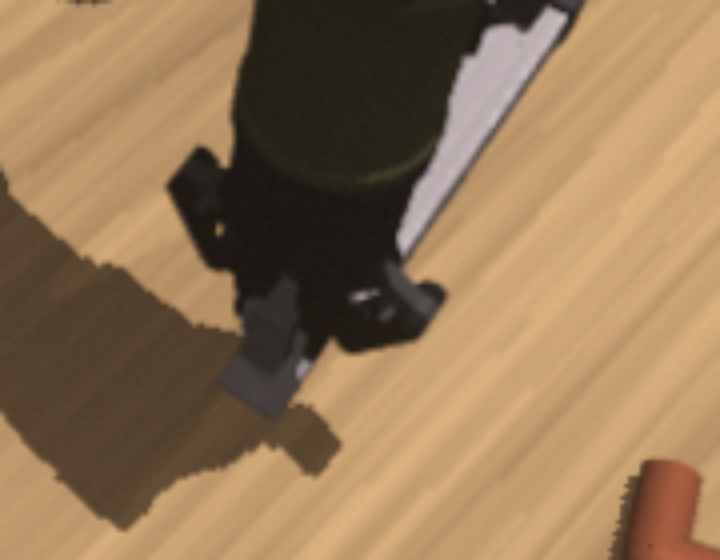

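View pics/top2.png

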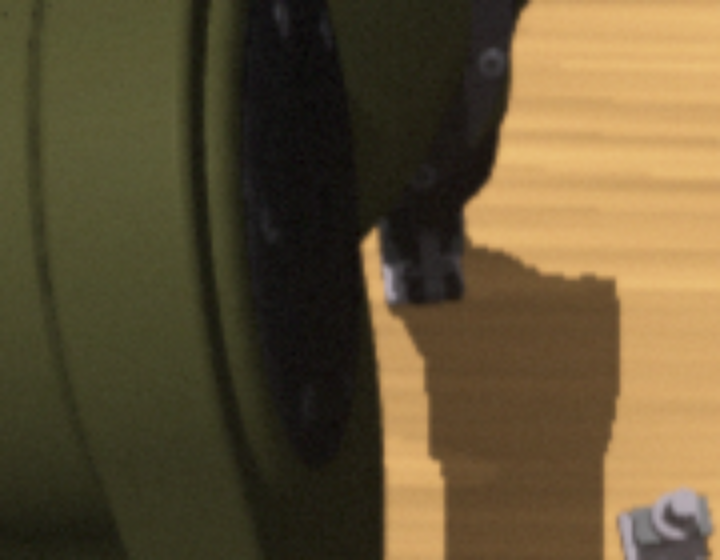

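The saddle is held upright and aligned, with its underside at about 9 mm, which fits the channel's 3–17 mm window. The foot is just short of the mouth. I'll slide it in small steps, watching the force.

Run:
```python
from h import *
np.set_printoptions(precision=4,suppress=True)
h=98.8; e=np.array([np.cos(np.radians(h)),np.sin(np.radians(h))]); l=np.array([-e[1],e[0]]); M=np.array([.5814,.0583])
f0=get_state()["contact_force"]
xs=list(np.arange(-.04,.041,.01))+list(np.arange(.06,.18,.02))+list(np.arange(.18,.206,.004))
for x in xs:
    ctrl.movel([*(M+x*e),.052],max_speed=.05 if x<.05 or x>.17 else .08)
    s=get_state(); f=np.array(s["contact_force"])-f0; r=np.array(s["tcp_pos"])[:2]-M
    print(round(x,3),"at",np.round([r@e,r@l,s["tcp_pos"][2]],4),"F along/lat/z",np.round([f[:2]@e,f[:2]@l,f[2]],1),round(s["time"],2))
    if abs(f[:2]@e)>12 or abs(f[:2]@l)>15 or abs(f[2])>15: print("STOP"); break
```

```text
-0.04 at [-0.0391 -0.0001  0.052 ] F along/lat/z [-0.2 -0.7  0.5] 10.07
-0.03 at [-0.0293  0.      0.0519] F along/lat/z [ 1.  -1.2 -0.3] 10.43
-0.02 at [-0.0193 -0.      0.052 ] F along/lat/z [-0.3 -0.5 -0.3] 10.78
-0.01 at [-0.0094 -0.      0.052 ] F along/lat/z [-0.6 -0.7 -0.8] 11.12
0.0 at [ 0.0006 -0.      0.0519] F along/lat/z [ 0.3 -0.4 -0.5] 11.47
0.01 at [ 0.0106 -0.      0.052 ] F along/lat/z [-0.1 -0.5 -0.5] 11.82
0.02 at [0.0206 0.     0.052 ] F along/lat/z [ 0.3 -1.4 -0.3] 12.18
0.03 at [ 0.0306 -0.      0.052 ] F along/lat/z [ 0.9 -0.  -0.8] 12.53
0.04 at [0.0406 0.     0.052 ] F along/lat/z [ 0.7 -0.1  0.2] 12.88
0.06 at [0.0611 0.     0.0519] F along/lat/z [ 0.3 -0.3 -1.2] 13.28
0.08 at [0.0809 0.     0.0519] F along/lat/z [-1.  -0.5 -0.4] 13.68
0.1 at [0.1009 0.0001 0.0519] F along/lat/z [ 1.7 -0.7 -0.3] 14.07
0.12 at [0.1209 0.0001 0.0519] F along/lat/z [0.4 0.1 0.2] 14.47
0.14 at [0.1409 0.0001 0.0519] F along/lat/z [-0.7 -0.2 -1.2] 14.88
0.16 at [0.1609 0.0001 0.0519] F along/lat/z [ 0.1 -0.3 -0.2] 15.28
0.18 at [0.1802 0.0001 0.0519] F along/lat/z [ 0.4 -0.1 -0.8] 15.82
0.184 at [0.1842 0.     0.052 ] F along/lat/z [ 0.6 -0.7 -0.3] 16.07
0.188 at [0.1885 0.0001 0.052 ] F along/lat/z [ 0.3 -0.5  0.5] 16.32
0.192 at [0.1925 0.0001 0.0519] F along/lat/z [0.5 0.3 0.2] 16.57
0.196 at [0.1965 0.0001 0.052 ] F along/lat/z [-0.1  0.  -0.5] 16.82
0.2 at [ 0.1992 -0.0001  0.052 ] F along/lat/z [-2.8  0.1  0.6] 17.07
0.204 at [0.201  0.0001 0.0521] F along/lat/z [-7.8  0.4  2.3] 17.32
```

The saddle met the stop at x ≈ 0.199 m; 0.198 was expected. Next I lower it to the floor, release it, retreat and check.

Run:
```python
from h import *
np.set_printoptions(precision=4,suppress=True)
h=98.8; e=np.array([np.cos(np.radians(h)),np.sin(np.radians(h))]); l=np.array([-e[1],e[0]]); M=np.array([.5814,.0583])
ctrl.movel([*(M+.1985*e),.052],max_speed=.03)
ctrl.movel([*(M+.1985*e),.0465],max_speed=.03); print(get_state()["contact_force"],get_state()["tcp_pos"])
ctrl.ungrasp(); ctrl.pause(.3)
ctrl.movel([*(M+.1985*e),.25],max_speed=.15)
ctrl.movep([.50,-.10,.34],quat(h))
print(get_state()["time"],get_state()["width"])
for n,(u,v) in(("scene",(425,225)),("top",(205,180))):
    im,d=vision.grab_frame(n)
    cv2.imwrite(f"pics/{n}3.png",cv2.resize(im[v-70:v+70,u-90:u+90],None,fx=4,fy=4))
    P=look(n,"saddle_block",(u,v),60); Q=P[(P[:,2]>.05)&(P[:,2]<.12)]
    if len(Q)>8:
        c,s,a=cv2.minAreaRect((Q[:,:2]*1000).astype(np.float32)); r=np.array(c)/1000-M
        print(n,len(Q),"x,y in rail",r@e,r@l,s,a,"ztop",np.percentile(P[:,2],99))
    for t in("wide_block","stud_mid"): print(n,t,[(np.round(m["point"]),round(m["p"],2)) for m in models.recognise(n,t)])
```

```text
[ 0.5818  0.5779 -0.893 ] [0.5512 0.2552 0.0465]
21.8417 0.08536502602300024
scene 330 x,y in rail 0.19598143885501235 -0.003118607091229131 (20.201011657714844, 47.575225830078125) 9.550958633422852 ztop 0.10115157912881624
scene wide_block [(array([243., 392.]), 0.59)]
scene stud_mid [(array([274., 288.]), 0.96)]
top 373 x,y in rail 0.19533066133526147 0.00017357661152783352 (20.92604637145996, 44.10185623168945) 8.163622856140137 ztop 0.10315528621657186
top wide_block []
top stud_mid []
```

View pics/scene3.png

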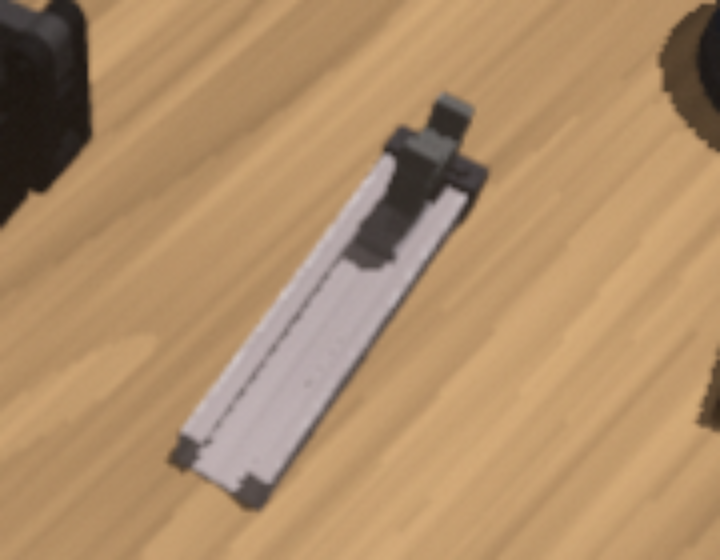

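The saddle stands upright in the slot against the stop, at crop (420,170). The camera puts it at x ≈ 0.196 m. Its top is near 0.10 m, consistent with the foot on the channel floor.

```bash
python3 -c "
from station import ticket; ticket.close_job()"
```

```text
the job is handed in; nothing more can be done
```

The small saddle is in the rail against the dark stop, released, and the job is handed in at about 22 s of the 42 s allowed. I gripped the grey saddle, entered its foot at the rail's open end and slid it in. The slide was almost force-free until it met the stop. I then lowered it to the channel floor and let go.

- **Position along the rail:** the arm felt the stop at x ≈ 0.199 m. After release both cameras put the saddle at x ≈ 0.195–0.196 m. The two readings differ by about 3 mm, and both are inside the 0.186–0.205 m window.
- **Centring and height:** y came out at -3 mm from one camera and 0 mm from the other. The top is at about 0.10 m, so the foot is seated, and the saddle stands upright.
- **Bystanders:** in the scene camera the wide saddle and the stud fitting are within about 2 px of where they started. The top camera did not detect either of them in the last check, and I did not follow that up.

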